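Shut and clip the mould box

TASK

Get the mould box ready for casting: take away the pale kiln prop that lies in its gateway and lay it flat in the grey prop tray beside the prop already there (set it down, do not drop it), then swing the gate shut flush against the box, and then squeeze the orange spring clip off its rack and let it close over the two ears (the free end of the gate and the fixed ear behind it), upright and well down, so that it grips both together. Leave the blue clip on the rack and all the other things where they are.

Things in the scene. Friction and masses are not known exactly. Their poses are not given: they have to be found in the camera images.
- box: Wooden mould box, fixed; place and turn vary. Origin under its base board, z up, open front to -x. Base 12 mm thick, x -100 to 75, y -120 to 165 mm. Side boards 10 mm thick (inner faces y +-80, x -57 to 61), back board x 61 to 71; tops 80 mm above the table. Fixed ear 8 mm thick: x -65 to -57, y 90 to 160, top 80 mm up. Round clay model, radius 34 mm, top 62 mm up, fixed at x 22, y -35.
- gate (a joint): Gate hinge, rad: 0 shut (inner face flush with the box front and fixed ear, box x -65), to 1.2 open, swinging out to the box's -x; stays where left. Plywood, 250 mm long from the hinge, 8 mm thick, 14 to 80 mm above the table; its last 70 mm is its ear, covering the fixed ear when shut (16 mm together). Open by q it runs from the hinge along box direction (-sin q, cos q).
- gate_hinge (a point): On the gate's vertical hinge line, at the height of the top edge (80 mm above the table): box x -65, y -90 mm; the hinge line is on the inner face of the gate. Axes as the box's.
- gate_mid (a point): Point on the gate's outer face, 140 mm from the hinge, at its top edge; a good place to push (20 to 60 mm below it). Its y axis runs along the gate away from the hinge, its x axis points from the outer face into the gate; z up.
- latch (a point): Where the clip belongs: middle of the top edge of the two ears with the gate shut, in the plane between them, 80 mm above the table (box x -65, y 125 mm). Axes as the box's: its y axis runs along the ears, which reach 35 mm to either side.
- clip: Orange spring clip, 60 wide (y), 36 deep (x), 103 mm tall, 110 g, starting upright over the rack strip. Origin on its steel pivot barrel (radius 8 mm); z up, x along the barrel and the gripped edge. Two black jaw pads, 30 mm wide along x, hang 21 to 45 mm below the origin. Two round squeeze bars (radius 6, 36 mm long along x) at y +-24, 52 mm above the origin, 60 mm over their outsides.
- clip_l (a joint): Angle of the clip's +y arm, rad: 0 gripping 16 mm, +0.26 squeezed to the stop, -0.2 shut on nothing. Squeezing the bars together along y (about 12 N) to the stop, 34 mm over their outsides, opens the jaws from 16 to 27 mm at the top of the pads and 39 mm at their tips; let go, they spring shut.
- clip_r (a joint): The same for the arm at the -y side.
- clip_blue: Blue spring clip, the same in all but colour, on the same strip, 100 mm from the orange one; leave it there.
- rack: Clip rack, fixed; place and turn vary, and it may swap sides with the tray. Origin under its middle. Grey foot 240 by 90 by 12 mm; on it a dark wooden strip, 220 mm long along x, 16 mm thick in y, top 80 mm above the table. The clips sit over it 50 mm to either side of its middle, origins 98 mm above the table; which is where varies.
- tray: Grey prop tray, fixed; place and turn vary. Origin under its middle. Outside 220 (x) by 150 (y) by 35 mm high, walls and floor 5 mm. The spare prop lies along y in its +x half (at x about 70 mm); the -x half is free.
- prop: Pale kiln prop in the gateway: a bar 100 long (x), 32 wide (y), 34 mm high, 200 g. Origin at the centre of its underside. It lies on the base board across the gate's sill, its long axis roughly along the box's x.
- prop_center (a point): Centre of that prop, 17 mm above its underside.
- prop_spare: A like prop lying in the tray already; leave it. Origin at the centre of its underside.
- vase: Bisque vase, 190 mm high, radius 45 mm, bystander. Origin under its middle.
- bottle: White bottle with blue cap, 160 mm high, radius 32 mm, bystander. Origin under its middle.
- mug: Clay mug, 85 mm high, radius 38 mm, handle to its +y, bystander. Origin under its middle.
- brush: Green-handled brush, 160 mm long along x, lying, bystander.
- roller: Wooden hand roller, about 75 by 130 by 36 mm, bystander.
Not all that is in view belongs to the job. Leave any green or turquoise look-alike of the clip alone.

How it is judged (in metres and radians):
On the way, in this order (a step that is already met when the one before it is completed fails the run):
1. the prop from the gateway lies flat in the tray, let go (x of prop_center in the frame of tray between -0.1 and 0.1 m and y of prop_center in the frame of tray between -0.07 and 0.07 m and z of prop_center in the frame of tray between 0 and 0.032 m and angle between prop's own x axis and vertical between 1.4 and 1.75 rad and linear speed of prop below 0.03 m/s and contact force between the fingers and prop below 0.1 N), for 0.2 s.
2. the gate is shut (prop still in the tray) (all of step 1 and value of joint gate below 0.04 rad), for 0.2 s.
3. the orange clip grips both ears, let go (value of joint gate below 0.04 rad and x of clip in the frame of latch between -0.01 and 0.01 m and y of clip in the frame of latch between -0.035 and 0.035 m and z of clip in the frame of latch between 0 and 0.034 m and angle between clip's own z axis and vertical below 0.3 rad and angle between the x axis of clip and the y axis of latch, either way round below 0.3 rad and value of joint clip_l between -0.08 and 0.1 rad and value of joint clip_r between -0.08 and 0.1 rad and linear speed of clip below 0.03 m/s and contact force between the fingers and clip below 0.1 N), for 0.2 s.
At the end, for the whole second after the job is handed in: Prop flat on the tray floor; gate within 0.04 rad of shut; orange clip upright (0.3 rad), along both ears (0.3 rad), its origin within 35 mm of the latch along them, 10 mm across and under 34 mm above, jaws held about 16 mm apart; all let go and at rest (all of step 1 and all of step 3); the robot touches nothing.
It fails at once if another thing moved by more than 30 mm (distance of any of clip_blue, prop_spare, vase, bottle, mug, brush, roller from where it was at the start of the episode above 0.03 m).
It fails at once if a bystander tipped over (angle between any of vase, bottle, mug, clip_blue's own z axis and vertical above 0.5 rad).
It fails at once if the prop dropped (falling free at more than 0.8 m/s) (linear speed of prop above 0.8 m/s and contact force between the fingers and prop below 0.01 N).
It also fails if it takes over 72 s, if anything falls off the work surface, if the arm or the gripper's body presses on something with over 40 N, if the wrist force passes 120 N, or if a joint passes its speed limit or range.

ROBOT

A 6-joint arm with a two-finger parallel gripper is mounted at the origin on the work surface. World frame = base frame: x ahead of the robot, y to its left, z up, the work surface at z = 0. Lengths are in m, angles in degrees, forces in N, time in s.
With the tool pointing down it reaches from about 0.4 to 0.825 m from the base axis. Payload 7 kg.
Tool frame: the origin (TCP) lies at the centre of the arm's flange, where the gripper is bolted on; the fingertips stand 178 mm ahead of it and the grasp point (between the pads) lies 159 mm ahead of it; z points along the fingers, y is the line along which they close (so a half turn about z gives the same grasp; the last joint's range is limited). The gripper opens to 88 mm and grips with 3 to 60 N. Pads are 19 mm wide; open, the fingers measure 130 mm over their backs; the gripper's body (78 mm by 193 mm) begins 47 mm behind the grasp point.
Start: joints at [-52.535, 20.546, 0.682, 0, -70.136, -16.507], TCP at [0.241, -0.63, 0.405] pointing down, gripper open.
Joint ranges: [-176.03, 176.03], [-82.01, 121.73], [-58.28, 71.71], [-173.87, 95.51], [-174.79, -0.11], [-173.66, 173.66]. Speed limits (degrees/s): [136.94, 136.94, 172.46, 180, 180, 180].

INTERFACE

Orientations are given as [roll, pitch, yaw] about the fixed x, y, z axes, in that order (R = Rz(yaw) Ry(pitch) Rx(roll)).
In Python, from plant import telemetry, snapshot, workorder, nets gives the robot as it stands.
- The arm moves only by the shell command python3 -m creep 'ROWS'. ROWS is JSON, a list that holds one entry, the list of rows, each a list of 5 numbers: the shift along the tool's x, y, z normalised to -1 to 1, where 1 is 0.2 m, then the turn about the tool's z normalised to -1 to 1, where 1 is pi/2 rad, then the opening, from 0 (shut) to 1 (fully open). In form: [[[x, y, z, spin, hand], ...]]. A call has 1 to 8 rows; each row shifts and turns the commanded pose from where the row before left it, along the tool's axes as they then stand; what a row does not reach is not made up. A row lasts 1/12 s, in which the tool goes at most 41.7 mm and 7.16 degrees, less where a joint would pass 70% of its speed; a pose out of reach is approached as far as the arm can. A call with a number of a shift or a turn outside -1 to 1 is refused whole. A call with a gripper value outside its range is refused whole. The fingers move at their own pace and stop on an object; the grip force is fixed at half the most. Time passes only in rows, so rows that do not move let the fingers close. It gives the time, the measured TCP pose, the force, the opening and the grip force at its end, in the units of the state.
- telemetry.get_obs(): the state, without advancing time (a new reading comes with each control period).
- snapshot(name): name is "scene" or "top" or "wrist"; returns a dict with "frame" (400x640x3 uint8, red, green, blue), "fx", "fy", "cx", "cy" (pixels), "rvec" (rotation vector, rad) and "tvec" (3), from world to camera coordinates, as OpenCV has them; the wrist camera has in their place "mount" (4x4, takes a point from camera to tool coordinates, whose origin is the TCP and whose axes are the flange's). Camera axes: x right, y down, z forward; pixel columns grow to the right and rows downward; lengths in m; the calibration is good to about 2 mm. A picture is of the moment at which its call begins: read the wrist's pose just before it. There is no depth.
- workorder.close_job(): hands the job in; it is judged then, once.
Trained networks look in a picture, given as the dict that the camera call returned (one of the last four; its "shot" number tells which), for a name from the list of things; names that differ only in an ending like _2 or _b are one class to them, and where a whole thing is asked for, a point or a joint stands for the part that bears it (a point fixed in the world has none). Each returns a list of dicts, best first, with "confidence" (0 to 1); they miss things now and then, are a little off and sometimes report something else, mostly with a low value. They report only what shows in the picture. A call takes as long as a camera call. They do not tell look-alikes from the thing itself.
- nets.find_in(picture, query): "uv" ([column, row] in pixels, amid what is visible of it).
- nets.masks_of(picture, query): "region" (400x640 bool, what is visible of it) and "uv" ([column, row] in pixels, amid what is visible of it).
- nets.landmark_of(picture, query): "uv" ([column, row] in pixels: a listed point, or the origin of a listed thing).
The state is a dict: "clock": time; "joint_pos": joint angles; "qvel": joint speeds; "tau": joint torques, N m; "tool_pos": TCP position; "orientation": TCP orientation; "force": force on the tool from outside, world axes, zero at the start; "moment": the same for the moment, N m; "opening": finger opening in m; "gripper_force": force on a finger pad.
Only numpy, scipy, OpenCV 4.12 (cv2) and the standard library are available. Lean on these libraries where they do the work, as an engineer would, in place of code of your own. Each camera call takes 0.05 s, during which the arm holds its last target. There are 200 camera calls.

## Working session

There is one attempt and no reset: what is moved stays moved. The work goes in short steps, Python scripts to look and compute and a shell command to move; the robot and the scene stay as the last step left them, time stands still between calls to the robot, and variables do not carry over. Pictures are saved under pics/ and viewed, at most 14 in all, crops included, and the job is handed in when it is done.

```bash
mkdir -p pics; ls
cat > h.py <<'E'
import numpy as np,cv2
from plant import telemetry,snapshot,workorder,nets
from scipy.spatial.transform import Rotation as Ro
def tool():
    s=telemetry.get_obs(); R=Ro.from_euler('xyz',s['orientation'],degrees=True).as_matrix()
    return np.array(s['tool_pos']),R
def cam(p):
    K=np.array([[p['fx'],0,p['cx']],[0,p['fy'],p['cy']],[0,0,1]])
    if 'mount' in p:
        t,R=p['tool']; M=np.array(p['mount']); Rc=R@M[:3,:3]; c=t+R@M[:3,3]
        return K,Rc.T,-Rc.T@c
    return K,cv2.Rodrigues(np.array(p['rvec'],float))[0],np.array(p['tvec'],float).ravel()
def snap(n):
    T=tool(); p=snapshot(n); p['tool']=T; return p
def ray(p,uv,z):
    K,R,t=cam(p); d=R.T@np.linalg.inv(K)@np.array([uv[0],uv[1],1.]); c=-R.T@t
    return c+d*(z-c[2])/d[2]
def proj(p,X):
    K,R,t=cam(p); q=K@(R@np.asarray(X,float)+t); return q[:2]/q[2]
def tri(obs):
    A=np.zeros((3,3));b=np.zeros(3)
    for p,uv in obs:
        K,R,t=cam(p); d=R.T@np.linalg.inv(K)@np.array([uv[0],uv[1],1.]);d/=np.linalg.norm(d);P=np.eye(3)-np.outer(d,d);A+=P;b+=P@(-R.T@t)
    return np.linalg.solve(A,b)
def save(p,f,box=None,s=1):
    im=cv2.cvtColor(np.ascontiguousarray(p['frame']),cv2.COLOR_RGB2BGR)
    if box: im=im[box[1]:box[3],box[0]:box[2]]
    cv2.imwrite('pics/'+f,cv2.resize(im,None,fx=s,fy=s,interpolation=cv2.INTER_CUBIC))
E
python3 - <<'E'
from h import *
print(telemetry.get_obs())
a=snap('top');b=snap('scene');save(a,'top.png');save(b,'scene.png')
for p,n in((a,'top'),(b,'scene')):
    K,R,t=cam(p);print(n,K[0,0],-R.T@t)
for q in['box','gate_hinge','gate_mid','latch','clip','clip_blue','rack','tray','prop_center','prop_spare','vase','bottle','mug']:
    print(q,[[([round(float(v)) for v in d['uv']],round(d['confidence'],2)) for d in nets.landmark_of(p,q)[:3]] for p in(a,b)])
E
```

```text
pics
{'clock': 0.0, 'joint_pos': array([-5.25342858e+01,  2.05892536e+01,  6.32518981e-01, -1.77168248e-02,
       -7.01348068e+01, -1.65062258e+01]), 'qvel': array([ 0.00896416,  0.05935001, -0.00801833, -0.02259656, -0.01580752,
        0.07738925]), 'tau': array([-3.81296617e-03, -5.82713270e+01,  2.93045175e+01,  6.99667767e+00,
        6.91859706e-03, -1.54348954e-04]), 'tool_pos': array([ 0.24136267, -0.63015629,  0.40374509]), 'orientation': array([ 1.79907499e+02, -1.00423057e-02, -1.59046537e+02]), 'force': array([-0.36804553,  1.06373861, -1.37941258]), 'moment': array([ 0.0168869 ,  0.02574448, -0.0056295 ]), 'gripper_force': 0.0, 'opening': 0.08776410506541607}
top 382.42004881003874 [ 0.36346425 -0.03718746  1.11637678]
scene 494.9149542131659 [ 1.74022021 -0.47319587  1.09685022]
box [[([318, 192], 0.87)], [([328, 235], 0.58), ([434, 191], 0.19)]]
gate_hinge [[([315, 206], 0.69), ([347, 207], 0.59)], [([305, 206], 0.82), ([330, 239], 0.38), ([442, 201], 0.18)]]
gate_mid [[([318, 249], 0.79), ([178, 219], 0.46)], [([318, 181], 0.9), ([368, 202], 0.43)]]
latch [[([269, 195], 0.78), ([365, 295], 0.61)], [([368, 202], 0.65)]]
clip [[([476, 241], 0.92), ([388, 238], 0.87), ([436, 226], 0.75)], [([209, 195], 0.82), ([190, 246], 0.82), ([189, 222], 0.8)]]
clip_blue [[([434, 195], 0.93)], [([368, 200], 0.74), ([234, 227], 0.6)]]
rack [[([424, 215], 0.91)], [([233, 240], 0.88)]]
tray [[([179, 218], 0.75)], [([436, 190], 0.56)]]
prop_center [[([315, 203], 0.55)], [([334, 216], 0.74)]]
prop_spare [[([176, 198], 0.59)], [([444, 205], 0.58)]]
vase [[([222, 157], 0.98)], [([364, 164], 0.74), ([428, 235], 0.66)]]
bottle [[([317, 247], 0.46)], [([295, 270], 0.75)]]
mug [[([234, 303], 0.56)], [([365, 166], 0.74)]]
```

View pics/top.png

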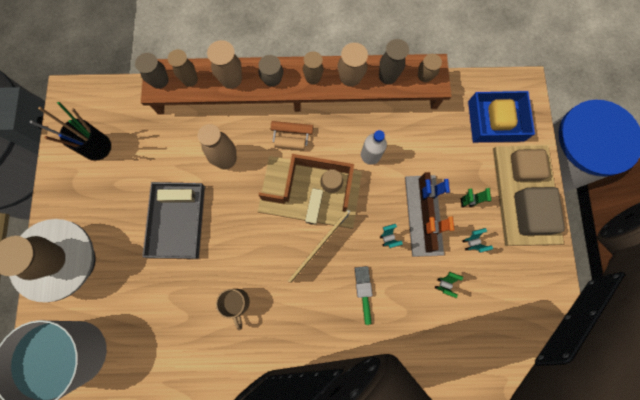

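View pics/scene.png

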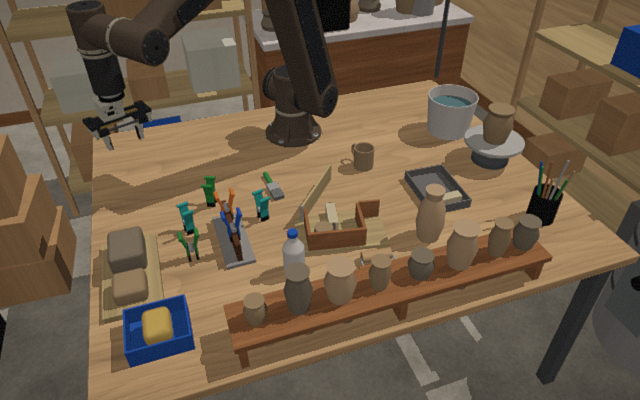

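The orange clip is on the rack strip at top (437,225), with the blue one above it at (435,188). The turquoise and green look-alikes stand off the rack at (390,237), (476,240), (476,197) and (449,284). The prop is at (315,205), the gate runs from (348,213) to (293,280), and the tray is at (176,220) with its spare at the far side.

```bash
cat >> h.py <<'E'
def go(x,y,z,yaw=None):
    "shifts in tool axes (units of 0.2 m) and spin (units 90deg), translation first"
    t,R=tool(); d=R.T@(np.array([x,y,z])-t)/0.2
    s=None
    if yaw is not None:
        y0=telemetry.get_obs()['orientation'][2]; s=((yaw-y0+180)%360-180)
    print('shift',d.round(3),'n',np.ceil(np.abs(np.linalg.norm(d)/0.2)),'spin',None if s is None else (round(-s/90,3),'world yaw by',round(s,1)))
E
python3 - <<'E'
from h import *
a=snap('top');b=snap('scene')
w=snap('wrist');print(w['fx'],w['cx'],w['cy'],np.array(w['mount']).round(3))
for n,uv,z in [('hinge',(348,213),.08),('gate end',(293,280),.08),('orange',(437,225),.1),('blue',(435,188),.1),('tray',(176,220),0.0),('prop',(315,205),.04),('rack',(426,217),0.01),('vase',(222,150),.1),('bottle',(375,148),.1)]:
    print(n,ray(a,uv,z).round(3))
for q,ua,ub in [('gate_mid',(318,249),(318,181)),('prop',(315,203),(334,216))]: print(q,tri([(a,ua),(b,ub)]).round(3))
t,R=tool();print(t,R.round(2))
go(0.33,-0.03,0.45,-90)
E
```

```text
282.3170851036883 323.0856586884587 199.45283015559377 [[ 0.001 -0.953 -0.302  0.08 ]
 [ 1.     0.001  0.     0.   ]
 [ 0.    -0.302  0.953  0.02 ]
 [ 0.     0.     0.     1.   ]]
hinge [ 0.559 -0.138  0.08 ]
gate end [0.38  0.015 0.08 ]
orange [ 0.517 -0.374  0.1  ]
blue [ 0.62  -0.378  0.1  ]
tray [0.563 0.364 0.   ]
prop [ 0.592 -0.048  0.04 ]
rack [ 0.555 -0.374  0.01 ]
vase [0.742 0.209 0.1  ]
bottle [ 0.739 -0.219  0.1  ]
gate_mid [ 0.462 -0.051  0.08 ]
prop [ 0.6   -0.045  0.034]
[ 0.24141265 -0.63032313  0.40466301] [[-0.93 -0.36  0.  ]
 [-0.36  0.93  0.  ]
 [-0.    0.   -1.  ]]
shift [-1.487  2.645 -0.227] n 16.0 spin (np.float64(-0.767), 'world yaw by', np.float64(69.0))
```

```bash
python3 -c "
from h import *
go(0.53,-0.37,0.46)"
```

```text
shift [-1.813  0.699 -0.277] n 10.0 spin None
```

```bash
python3 -m creep '[[[-0.18,0.07,-0.028,0,1],[-0.18,0.07,-0.028,0,1],[-0.18,0.07,-0.028,0,1],[-0.18,0.07,-0.028,0,1],[-0.18,0.07,-0.028,0,1],[-0.18,0.07,-0.028,0,1],[-0.18,0.07,-0.028,0,1],[-0.18,0.07,-0.028,0,1]]]'; python3 -m creep '[[[-0.18,0.07,-0.028,0,1],[-0.18,0.07,-0.028,0,1],[0,0,0,0,1],[0,0,0,0,1]]]'
python3 - <<'E'
from h import *
w=snap('wrist');save(w,'w1.png');print(w['tool'][0])
for q in['clip','clip_blue','rack']:
    print(q,[(np.round(d['uv'],1),round(d['confidence'],2),ray(w,d['uv'],.098 if q!='rack' else 0).round(4)) for d in nets.landmark_of(w,q)[:5]])
go(0.54,-0.03,0.46)
E
```

```text
clock: 2.22
tool_pos: [0.4714, -0.4212, 0.4501]
orientation: [-180.0, 0.0, -159.0]
force: [0.2, -0.5, 0.0]
opening: 0.0876
gripper_force: 0.0
clock: 2.55
tool_pos: [0.5291, -0.3692, 0.4607]
orientation: [-180.0, 0.0, -158.9]
force: [-0.5, 0.3, -0.8]
opening: 0.0876
gripper_force: 0.0
[ 0.52911033 -0.36916251  0.46072206]
clip [(array([347.9,  38.8]), 0.97, array([ 0.3765, -0.3995,  0.098 ])), (array([219.7, 185.5]), 0.93, array([ 0.5854, -0.4863,  0.098 ])), (array([248.7, 100.9]), 0.76, array([ 0.476 , -0.4811,  0.098 ])), (array([409.2, 179.7]), 0.63, array([ 0.4929, -0.2681,  0.098 ]))]
clip_blue [(array([304. , 241.8]), 0.87, array([ 0.6203, -0.3611,  0.098 ]))]
rack [(array([319.9, 186.5]), 0.64, array([ 0.566 , -0.3603,  0.    ]))]
shift [-0.671  1.572  0.003] n 9.0 spin None
```

View pics/w1.png

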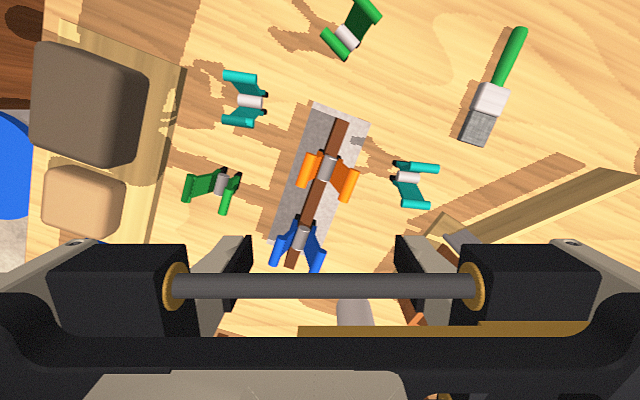

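The orange clip's barrel is at (328,170), straddling the brown strip, with the blue clip below it on the same strip at (299,238). The turquoise clips at (245,100) and (410,185) and the green ones stand on the table off the rack, so the orange one is the target.

```bash
python3 -c "
from h import *
go(0.63,-0.06,0.48)"
```

```text
shift [-1.038  1.271 -0.097] n 9.0 spin None
```

```bash
python3 -m creep '[[[-0.13,0.159,-0.012,0,1],[-0.13,0.159,-0.012,0,1],[-0.13,0.159,-0.012,0,1],[-0.13,0.159,-0.012,0,1],[-0.13,0.159,-0.012,0,1],[-0.13,0.159,-0.012,0,1],[-0.13,0.159,-0.012,0,1],[-0.13,0.159,-0.012,0,1]]]'; python3 -m creep '[[[0,0,0,0,1],[0,0,0,0,1],[0,0,0,0,1]]]'
python3 - <<'E'
from h import *
w=snap('wrist');save(w,'w2.png');print(w['tool'][0])
np.save('w2.npy',w,allow_pickle=True)
for q in['gate_hinge','gate_mid','latch','prop_center','box','clip']:
    print(q,[(np.round(d['uv'],1),round(d['confidence'],2),ray(w,d['uv'],{'prop_center':.029,'box':0}.get(q,.08)).round(4)) for d in nets.landmark_of(w,q)[:3]])
E
```

```text
clock: 3.42
tool_pos: [0.6305, -0.0584, 0.4803]
orientation: [-180.0, 0.0, -159.2]
force: [0.5, -0.3, 0.8]
opening: 0.0877
gripper_force: 0.0
clock: 3.67
tool_pos: [0.6305, -0.0596, 0.4797]
orientation: [-180.0, -0.0, -159.1]
force: [0.1, -0.7, 0.9]
opening: 0.0876
gripper_force: 0.0
[ 0.63051317 -0.05959983  0.47972954]
gate_hinge [(array([284.4, 107.5]), 0.83, array([ 0.5703, -0.1355,  0.08  ]))]
gate_mid [(array([383.4,  47.1]), 0.91, array([ 0.462 , -0.0462,  0.08  ]))]
latch [(array([418.5, 195.1]), 0.71, array([0.6139, 0.0776, 0.08  ]))]
prop_center [(array([343.2, 145.2]), 0.72, array([ 0.5918, -0.0418,  0.029 ]))]
box [(array([316.5, 178.9]), 0.9, array([ 0.6617, -0.0593,  0.    ]))]
clip [(array([223.3,  20.5]), 0.78, array([ 0.5038, -0.2336,  0.08  ])), (array([15.4, 25.6]), 0.69, array([ 0.5967, -0.4615,  0.08  ]))]
```

View pics/w2.png

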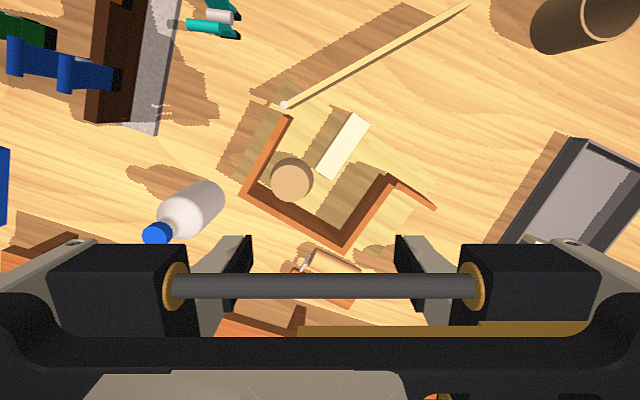

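The wrist view shows the hinge at (284,104), the fixed ear from (388,178) to (436,208), the prop from (360,117) to (325,175), and the gate's free end at (468,3). I'll overlay the model to check.

```bash
cat > fit.py <<'E'
from h import *
w=np.load('w2.npy',allow_pickle=True).item()
h=np.array([.5703,-.1355]);l=np.array([.6139,.0776])
yv=(l-h)/np.linalg.norm(l-h); xv=np.array([yv[1],-yv[0]])
m=(h+l)/2; o=m+.065*xv-.0175*yv
def B(x,y,z): return np.r_[o+xv*x/1e3+yv*y/1e3,z/1e3]
if __name__=='__main__':
    print('box',o.round(4),'yaw',np.degrees(np.arctan2(xv[1],xv[0])))
    im=cv2.cvtColor(w['frame'],cv2.COLOR_RGB2BGR); S=4;x0,y0=220,90
    im=cv2.resize(im[y0:y0+145,x0:x0+200+20],None,fx=3.6,fy=3.6,interpolation=cv2.INTER_CUBIC)
    P=lambda X:tuple(int(v) for v in (proj(w,X)-[x0,y0]+.5)*3.6)
    for pts in([(-57,-90),(71,-90),(71,90),(-57,90)],[(-57,90),(-57,160),(-65,160),(-65,90)],[(61,-80),(61,80),(-57,80)]):
        cv2.polylines(im,[np.array([P(B(*q,80)) for q in pts])],False,(255,0,255),1)
    cv2.circle(im,P(B(-65,-90,80)),3,(255,0,0),1)
    cv2.imwrite('pics/fit.png',im)
    # prop top face from colour
    g=np.array(nets.__dict__ and 0)
E
python3 fit.py
python3 - <<'E'
from fit import *
p=snap('wrist')
r=[d for d in nets.masks_of(p,'prop')]
for d in r:
    print(d['uv'],d['confidence'],d['region'].sum())
hsv=cv2.cvtColor(p['frame'],cv2.COLOR_RGB2HSV)
reg=r[0]['region']; v=np.where(reg,hsv[...,2],0)
bright=((v>215)&(hsv[...,1]<90)).astype(np.uint8)
print(bright.sum(), cv2.boundingRect(bright), np.percentile(hsv[...,2][reg],[10,50,90]))
q=cv2.boxPoints(cv2.minAreaRect(np.argwhere(reg)[:,::-1].astype(np.float32)))
b=cv2.boxPoints(cv2.minAreaRect(np.argwhere(bright>0)[:,::-1].astype(np.float32)))
for n,k in(('mask',q),('bright',b)):
    W=np.array([ray(p,c,.046) for c in k]);print(n,k.round(),'sides',np.linalg.norm(W[1]-W[0]),np.linalg.norm(W[2]-W[1]),'c',W.mean(0).round(4), W[:,:2].round(3).tolist())
E
```

```text
box [ 0.6523 -0.0591] yaw -11.563063384682454
[342.0, 145.0] 0.68 1617
[577.2, 23.7] 0.32 4696
[135.4, 58.0] 0.2 9387
1467 (315, 113, 56, 67) [246. 253. 254.]
mask [[312. 169.]
 [352. 110.]
 [372. 124.]
 [332. 182.]] sides 0.10045374568757413 0.03341067399678581 c [ 0.5942 -0.045   0.046 ] [[0.639, -0.073], [0.542, -0.05], [0.548, -0.017], [0.648, -0.039]]
bright [[314. 169.]
 [353. 112.]
 [371. 124.]
 [332. 181.]] sides 0.09839077412263528 0.030743097603671613 c [ 0.5941 -0.0441  0.046 ] [[0.639, -0.071], [0.543, -0.048], [0.549, -0.018], [0.646, -0.039]]
```

View pics/fit.png

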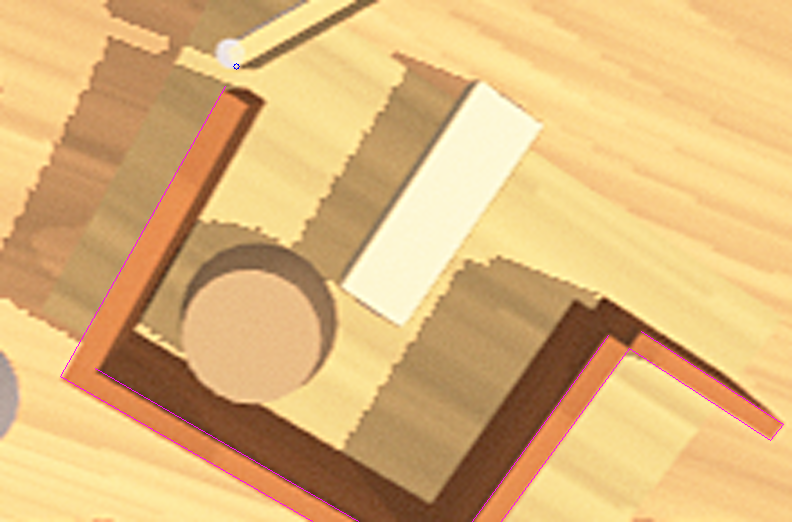

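The fit overlays the boards to within about 1 px. The prop is at (0.594,-0.0445) with yaw about -13°.

Run:
```python
from h import *
print(telemetry.get_obs()['joint_pos'].round(1))
go(0.594,-0.0445,0.32,167.1)
a=snap('top')
r=nets.masks_of(a,'tray')
for d in r[:2]:
    k=cv2.boxPoints(cv2.minAreaRect(np.argwhere(d['region'])[:,::-1].astype(np.float32)))
    W=np.array([ray(a,c,.035) for c in k]); print(d['confidence'],k.round(),W[:,:2].round(3).tolist(),W.mean(0),np.linalg.norm(W[1]-W[0]),np.linalg.norm(W[2]-W[1]))
for q,z in(('tray',0),('prop_spare',.005)):
    print(q,[(d['uv'],d['confidence'],ray(a,d['uv'],z).round(3)) for d in nets.landmark_of(a,q)[:2]])
```

```text
[ 12.2  14.6   2.   -0.  -77.4 -81.3]
shift [0.145 0.135 0.8  ] n 5.0 spin (np.float64(0.376), 'world yaw by', np.float64(-33.8))
tray [([370.0, 152.4], 0.58, array([ 0.762, -0.221,  0.   ]))]
prop_spare [([270.0, 196.0], 0.46, array([0.629, 0.085, 0.005]))]
```

```bash
python3 -m creep '[[[0.036,0.034,0.16,0,0.8],[0.036,0.034,0.16,0,0.8],[0.036,0.034,0.16,0,0.8],[0.036,0.034,0.16,0,0.8],[0,0,0.16,0.075,0.8],[0,0,0,0.075,0.8],[0,0,0,0.075,0.8],[0,0,0,0.075,0.8]]]'; python3 -m creep '[[[0,0,0,0.076,0.8],[0,0,0,0,0.8],[0,0,0,0,0.8]]]'
python3 - <<'E'
from h import *
w=snap('wrist');
d=nets.masks_of(w,'prop')[0]
k=cv2.boxPoints(cv2.minAreaRect(np.argwhere(d['region'])[:,::-1].astype(np.float32)))
W=np.array([ray(w,c,.046) for c in k]);print(d['confidence'],k.round(),W.mean(0),W[:,:2].round(3).tolist())
go(0.594,-0.0445,0.2,167.1)
E
```

```text
clock: 4.98
tool_pos: [0.5941, -0.0436, 0.3191]
orientation: [-180.0, -0.1, 173.7]
force: [-1.0, -0.4, 0.5]
opening: 0.0704
gripper_force: 0.0
clock: 5.23
tool_pos: [0.5942, -0.0437, 0.3199]
orientation: [-180.0, 0.0, 167.3]
force: [0.1, 0.5, 0.4]
opening: 0.07
gripper_force: 0.0
0.67 [[303. 142.]
 [339. 142.]
 [339. 248.]
 [303. 248.]] [ 0.59269898 -0.04406614  0.046     ] [[0.538, -0.048], [0.545, -0.017], [0.647, -0.038], [0.64, -0.073]]
shift [-0.    -0.004  0.6  ] n 3.0 spin (np.float64(0.003), 'world yaw by', np.float64(-0.2))
```

Aligned and centred (rectangle axis-parallel in the image). Descend and grip.

```bash
python3 -m creep '[[[0,0,0.15,0,0.8],[0,0,0.15,0,0.8],[0,-0.004,0.15,0,0.8],[0,0,0.1,0,0.8],[0,0,0.05,0,0.8],[0,0,0,0,0.8]]]'; python3 -m creep '[[[0,0,0,0,0.25],[0,0,0,0,0.25],[0,0,0,0,0.25],[0,0,0,0,0.25],[0,0,0,0,0.25],[0,0,0,0,0.25]]]'
```

```text
clock: 5.83
tool_pos: [0.5932, -0.0447, 0.1976]
orientation: [-179.9, -0.2, 167.2]
force: [0.4, -0.5, -0.2]
opening: 0.07
gripper_force: 0.0
clock: 6.33
tool_pos: [0.5941, -0.0445, 0.2006]
orientation: [180.0, 0.1, 167.1]
force: [0.1, 0.5, 0.0]
opening: 0.0353
gripper_force: 0.0
```

```bash
python3 -m creep '[[[0,0,0,0,0.2],[0,0,0,0,0.2],[0,0,0,0,0.2],[0,0,0,0,0.2]]]';  python3 -m creep '[[[0,0,-0.1,0,0.2],[0,0,-0.15,0,0.2],[0,0,-0.18,0,0.2],[0,0,-0.18,0,0.2],[0,0,-0.18,0,0.2],[0,0,-0.1,0,0.2],[0,0,0,0,0.2]]]'
python3 - <<'E'
from h import *
go(0.56,0.28,0.38,-90)
E
```

```text
clock: 6.67
tool_pos: [0.5941, -0.0445, 0.2004]
orientation: [180.0, 0.0, 167.1]
force: [-2.3, 0.3, 6.3]
opening: 0.0318
gripper_force: 30.0
clock: 7.25
tool_pos: [0.595, -0.0445, 0.3833]
orientation: [179.8, 0.5, 167.2]
force: [1.0, 0.2, -1.3]
opening: 0.0316
gripper_force: 30.0
shift [0.531 1.543 0.017] n 9.0 spin (np.float64(-1.143), 'world yaw by', np.float64(102.8))
```

Run:
```python
from h import *
for n in('top','scene'):
    a=snap(n)
    for d in nets.masks_of(a,'tray')[:2]:
        k=cv2.boxPoints(cv2.minAreaRect(np.argwhere(d['region'])[:,::-1].astype(np.float32)))
        W=np.array([ray(a,c,.035) for c in k]); print(n,d['confidence'],k.round(),W[:,:2].round(3).tolist(),W.mean(0).round(3),np.linalg.norm(W[1]-W[0]),np.linalg.norm(W[2]-W[1]))
    for q,z in(('tray',0),('prop_spare',.005)):
        print(n,q,[(d['uv'],d['confidence'],ray(a,d['uv'],z).round(3)) for d in nets.landmark_of(a,q)[:2]])
    if n=='top': a['frame']=cv2.cvtColor(cv2.imread('pics/top.png'),cv2.COLOR_BGR2RGB); save(a,'tray.png',(130,165,230,275),5)
```

```text
top 0.48 [[147. 208.]
 [151. 208.]
 [151. 228.]
 [147. 228.]] [[0.594, 0.437], [0.594, 0.425], [0.535, 0.421], [0.536, 0.433]] [0.565 0.429 0.035] 0.011538449730028702 0.058469627474850606
top 0.3 [[354. 267.]
 [369. 266.]
 [375. 323.]
 [360. 325.]] [[0.413, -0.154], [0.416, -0.197], [0.261, -0.204], [0.258, -0.163]] [ 0.337 -0.179  0.035] 0.04295223790191671 0.1555536253495181
top tray []
top prop_spare []
scene 0.77 [[401. 176.]
 [431. 151.]
 [474. 201.]
 [444. 226.]] [[0.477, 0.263], [0.369, 0.443], [0.69, 0.428], [0.766, 0.27]] [0.576 0.351 0.035] 0.2103190994023559 0.3206312879673765
scene 0.26 [[206. 206.]
 [234. 196.]
 [256. 261.]
 [228. 271.]] [[0.41, -0.427], [0.392, -0.327], [0.716, -0.328], [0.725, -0.414]] [ 0.561 -0.374  0.035] 0.10173244365086621 0.32430366863601384
scene tray [([433.4, 188.1], 0.77, array([0.541, 0.364, 0.   ]))]
scene prop_spare [([442.0, 202.3], 0.73, array([0.628, 0.348, 0.005]))]
```

View pics/tray.png

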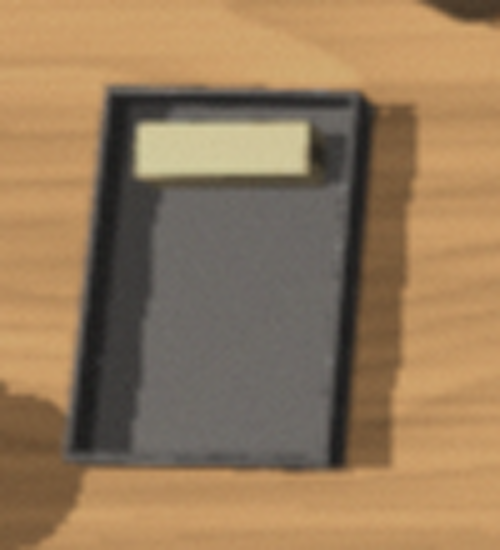

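Crop of the tray: the rim corners are (151.6,182.6), (202.4,183.4), (143.6,257) and (198,258), with the spare at the far (+x) end.

Run:
```python
from h import *
a=snap('top')
W=np.array([ray(a,c,.035) for c in[(151.6,182.6),(202.4,183.4),(198,258),(143.6,257)]])[:,:2]
print(W.round(3),W.mean(0),[np.linalg.norm(W[i]-W[i-1]).round(3) for i in range(4)])
c=W.mean(0); x=(W[0]+W[1]-W[2]-W[3]);x/=np.linalg.norm(x); print('yaw',np.degrees(np.arctan2(x[1],x[0])))
S=np.array([ray(a,c,.039) for c in[(156.8,189.6),(192,189.4),(191.6,200.5),(156.8,201)]])[:,:2]
print('spare',S.mean(0)); t=c-.038*x; print(t)
yaw=np.degrees(np.arctan2(x[1],x[0]))-90
go(t[0],t[1],.36,yaw)
```

```text
[[0.67  0.428]
 [0.664 0.28 ]
 [0.447 0.284]
 [0.453 0.436]] [0.5586344  0.35701402] [np.float64(0.216), np.float64(0.149), np.float64(0.217), np.float64(0.153)]
yaw -1.5974107287595667
spare [0.62957446 0.35843652]
[0.52064917 0.35807332]
shift [0.806 1.881 0.084] n 11.0 spin (np.float64(-1.125), 'world yaw by', np.float64(101.3))
```

```bash
python3 -m creep '[[[0.08,0.175,0.005,0,0.2],[0.08,0.175,0.005,0,0.2],[0.08,0.175,0.005,0,0.2],[0.08,0.175,0.005,0,0.2],[0.08,0.175,0.005,0,0.2],[0.08,0.175,0.005,0,0.2],[0.08,0.175,0.005,0,0.2],[0.08,0.175,0.005,0,0.2]]]'; python3 -m creep '[[[0.08,0.175,0.005,0,0.2],[0.08,0.175,0.005,0,0.2],[0.006,0.13,0.005,-0.075,0.2],[0,0,0,-0.075,0.2],[0,0,0,-0.075,0.2],[0,0,0,-0.075,0.2],[0,0,0,-0.075,0.2],[0,0,0,-0.075,0.2]]]';python3 -m creep '[[[0,0,0,-0.075,0.2],[0,0,0,-0.075,0.2],[0,0,0,-0.075,0.2],[0,0,0,-0.075,0.2],[0,0,0,-0.075,0.2],[0,0,0,-0.075,0.2],[0,0,0,-0.075,0.2],[0,0,0,-0.075,0.2]]]';python3 -m creep '[[[0,0,0,-0.075,0.2],[0,0,0,0,0.2],[0,0,0,0,0.2]]]'
python3 - <<'E'
from h import *
go(.5206,.358,.1935,-91.6)
w=snap('wrist')
for q,z in(('tray',0),('prop_spare',.005)):
    print(q,[(np.round(d['uv']),d['confidence'],ray(w,d['uv'],z).round(3)) for d in nets.landmark_of(w,q)[:2]])
save(w,'t1.png')
E
```

```text
clock: 8.37
tool_pos: [0.5308, 0.2588, 0.3696]
orientation: [-180.0, -0.0, 167.1]
force: [0.9, 0.1, -1.4]
opening: 0.0316
gripper_force: 30.0
clock: 9.03
tool_pos: [0.5206, 0.3581, 0.3661]
orientation: [-180.0, -0.1, -152.0]
force: [0.2, -0.1, -1.2]
opening: 0.0316
gripper_force: 30.0
clock: 9.7
tool_pos: [0.5207, 0.3579, 0.3662]
orientation: [180.0, -0.1, -98.0]
force: [-0.2, -0.1, -1.4]
opening: 0.0317
gripper_force: 30.0
clock: 9.95
tool_pos: [0.5207, 0.358, 0.3664]
orientation: [180.0, -0.0, -91.8]
force: [-0.0, 0.4, -1.3]
opening: 0.0317
gripper_force: 30.0
shift [-0.001 -0.     0.864] n 5.0 spin (np.float64(-0.003), 'world yaw by', np.float64(0.2))
tray [(array([290., 182.]), 0.76, array([0.565, 0.361, 0.   ]))]
prop_spare [(array([233., 185.]), 0.9, array([0.634, 0.362, 0.005]))]
```

```bash
python3 -m creep '[[[0,0,0.17,0,0.2],[0,0,0.17,0,0.2],[0,0,0.17,0,0.2],[0,0,0.15,0,0.2],[0,0,0.1,0,0.2],[0,0,0.05,0,0.2],[0,0,0.02,0,0.2],[0,0,0,0,0.2]]]';python3 -m creep '[[[0,0,0.01,0,0.2],[0,0,0.01,0,0.2],[0,0,0.007,0,0.2],[0,0,0,0,0.2]]]'
```

```text
clock: 10.77
tool_pos: [0.5208, 0.3581, 0.2005]
orientation: [180.0, -0.0, -91.7]
force: [-0.3, -0.5, -0.6]
opening: 0.0317
gripper_force: 30.0
clock: 11.1
tool_pos: [0.5207, 0.3581, 0.1962]
orientation: [-180.0, 0.1, -91.6]
force: [1.4, -0.9, -0.9]
opening: 0.0316
gripper_force: 30.0
```

```bash
python3 -m creep '[[[0,0,0.008,0,0.2],[0,0,0.006,0,0.2],[0,0,0,0,0.2]]]';python3 -m creep '[[[0,0,0,0,0.5],[0,0,0,0,0.55],[0,0,0,0,0.6],[0,0,0,0,0.6],[0,0,0,0,0.6],[0,0,0,0,0.6]]]';python3 -m creep '[[[0,0,-0.05,0,0.6],[0,0,-0.1,0,0.6],[0,0,-0.15,0,0.6],[0,0,-0.18,0,0.6],[0,0,-0.18,0,0.6],[0,0,-0.18,0,0.6],[0,0,-0.1,0,0.6],[0,0,0,0,0.6]]]'
python3 - <<'E'
from h import *
w=snap('wrist')
print([(np.round(d['uv']),d['confidence'],ray(w,d['uv'],.022).round(3)) for d in nets.landmark_of(w,'prop_center')[:3]])
import fit
h=fit.h; print(h)
# gate now
for n in('top','scene'):
    p=snap(n)
    print(n,[(np.round(d['uv']),round(d['confidence'],2),ray(p,d['uv'],.08).round(3)) for d in nets.landmark_of(p,'gate_mid')[:2]])
E
```

```text
clock: 11.35
tool_pos: [0.5208, 0.3581, 0.1934]
orientation: [-180.0, 0.0, -91.6]
force: [-1.4, -1.0, 3.7]
opening: 0.0315
gripper_force: 30.0
clock: 11.85
tool_pos: [0.5206, 0.3579, 0.1926]
orientation: [180.0, -0.0, -91.6]
force: [1.1, 0.6, -0.3]
opening: 0.0525
gripper_force: 0.0
clock: 12.52
tool_pos: [0.5214, 0.3585, 0.3879]
orientation: [-179.6, 0.4, -91.6]
force: [0.6, 0.5, 0.7]
opening: 0.0523
gripper_force: 0.0
[(array([326., 177.]), 0.77, array([0.522, 0.36 , 0.022]))]
[ 0.5703 -0.1355]
top [(array([316., 250.]), 0.73, array([ 0.459, -0.049,  0.08 ]))]
scene [(array([318., 179.]), 0.9, array([ 0.45 , -0.042,  0.08 ]))]
```

Prop lies in the tray at (0.522,0.360), released. Now the gate push path.

```bash
cat > gate.py <<'E'
from fit import *
def P(q,gap=0,L=.14):
    d=np.array([-np.sin(q),np.cos(q)]);n=np.array([np.cos(q),np.sin(q)])
    s=.008+.0095*np.cos(q)+.021*np.sin(q)+gap
    b=np.array([-.065,-.09])+L*d-s*n
    return o+xv*b[0]+yv*b[1],b
E
python3 - <<'E'
from gate import *
m=np.array([.461,-.047])-h; b=np.array([m@xv,m@yv])
q=np.arctan2(-b[0],b[1])-np.arctan2(.008,.14); print('q',q,np.linalg.norm(b))
s,_=P(1.1,.012); print(s); go(*s,.36,168.4)
prev=P(1.1,.012)[1]
# with tool yaw 168.4 tool x=-box x, tool y=+box y
for qq in np.linspace(1.05,0,12):
    w_,bb=P(qq); dd=bb-prev; prev=bb; print(round(qq,2),(np.array([-dd[0],dd[1]])/.2).round(3), w_.round(3))
E
```

```text
q 1.0349025787029622 0.1406369083846769
[ 0.4342387  -0.08069782]
shift [2.203 0.368 0.102] n 12.0 spin (np.float64(1.111), 'world yaw by', np.float64(-100.0))
1.05 [-0.037  0.088] [ 0.445 -0.065]
0.95 [-0.024  0.066] [ 0.452 -0.053]
0.86 [-0.031  0.064] [ 0.461 -0.042]
0.76 [-0.038  0.061] [ 0.471 -0.031]
0.67 [-0.045  0.057] [ 0.482 -0.022]
0.57 [-0.051  0.053] [ 0.494 -0.014]
0.48 [-0.057  0.048] [ 0.507 -0.007]
0.38 [-0.062  0.042] [ 0.521 -0.001]
0.29 [-0.067  0.035] [0.536 0.003]
0.19 [-0.071  0.028] [0.551 0.006]
0.1 [-0.074  0.02 ] [0.566 0.007]
0.0 [-0.076  0.012] [0.581 0.006]
```

```bash
python3 -m creep '[[[0.184,0.031,0.01,0,0],[0.184,0.031,0.01,0,0],[0.184,0.031,0.01,0,0],[0.184,0.031,0.01,0,0],[0.184,0.031,0.01,0,0],[0.184,0.031,0.01,0,0],[0.184,0.031,0.01,0,0],[0.184,0.031,0.01,0,0]]]';python3 -m creep '[[[0.184,0.031,0.01,0,0],[0.184,0.031,0.01,0,0],[0.184,0.031,0.01,0,0],[0.184,0.031,0.01,0,0],[0,0,0,0.074,0],[0,0,0,0.074,0],[0,0,0,0.074,0],[0,0,0,0.074,0]]]';python3 -m creep '[[[0,0,0,0.074,0],[0,0,0,0.074,0],[0,0,0,0.074,0],[0,0,0,0.074,0],[0,0,0,0.074,0],[0,0,0,0.074,0],[0,0,0,0.074,0],[0,0,0,0.074,0]]]';python3 -m creep '[[[0,0,0,0.074,0],[0,0,0,0.074,0],[0,0,0,0.074,0],[0,0,0,0,0],[0,0,0,0,0]]]'
python3 - <<'E'
from gate import *
s,_=P(1.1,.012); go(*s,.205,168.4)
w=snap('wrist'); w['frame']=w['frame'].copy()
for z in(.027,.08):
    u=proj(w,np.r_[w['tool'][0][:2],z]); cv2.circle(w['frame'],tuple(int(v) for v in u),4,(255,0,0),1)
save(w,'g1.png')
E
```

```text
clock: 13.48
tool_pos: [0.4618, 0.0634, 0.3639]
orientation: [179.9, -0.1, -91.6]
force: [2.3, -0.3, 0.5]
opening: 0.0049
gripper_force: 0.0
clock: 14.15
tool_pos: [0.4334, -0.0819, 0.3559]
orientation: [179.9, -0.1, -118.7]
force: [0.4, -0.5, 0.6]
opening: 0.0003
gripper_force: 0.0
clock: 14.82
tool_pos: [0.4335, -0.0814, 0.3559]
orientation: [-180.0, -0.1, -171.9]
force: [0.6, -0.4, -0.1]
opening: 0.0005
gripper_force: 0.0
clock: 15.23
tool_pos: [0.4336, -0.0814, 0.3561]
orientation: [-180.0, -0.1, 168.7]
force: [0.2, 0.2, 0.0]
opening: 0.0003
gripper_force: 0.0
shift [-0.003  0.005  0.756] n 4.0 spin (np.float64(0.003), 'world yaw by', np.float64(-0.3))
```

View pics/g1.png

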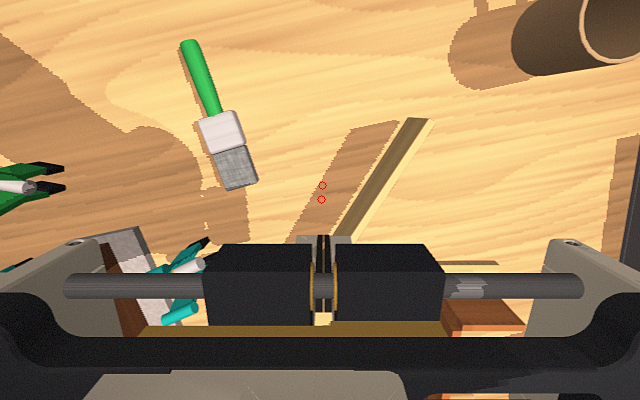

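The red marks at (321,190) are the descent point. They lie clear of the gate's outer face (355–400), so I'll descend and push.

```bash
python3 -m creep '[[[0,0,0.15,0.003,0],[0,0,0.17,0,0],[0,0,0.17,0,0],[0,0,0.14,0,0],[0,0,0.09,0,0],[0,0,0.035,0,0],[0,0,0,0,0]]]';python3 -m creep '[[[-0.037,0.088,0,0,0],[-0.024,0.066,0,0,0],[-0.031,0.064,0,0,0],[-0.038,0.061,0,0,0],[-0.045,0.057,0,0,0],[-0.051,0.053,0,0,0],[-0.057,0.048,0,0,0]]]';python3 -m creep '[[[-0.062,0.042,0,0,0],[-0.067,0.035,0,0,0],[-0.071,0.028,0,0,0],[-0.074,0.02,0,0,0],[-0.04,0.006,0,0,0],[0,0,0,0,0]]]'
python3 - <<'E'
from gate import *
s,_=P(0); go(*s,.205,168.4)
E
```

```text
clock: 15.87
tool_pos: [0.4332, -0.0815, 0.2042]
orientation: [-179.9, -0.2, 168.3]
force: [1.0, 0.5, -0.5]
opening: 0.0008
gripper_force: 0.0
clock: 16.45
tool_pos: [0.5081, -0.0061, 0.2061]
orientation: [180.0, 0.0, 168.3]
force: [0.1, -0.3, -0.5]
opening: -0.0001
gripper_force: 0.4
clock: 16.95
tool_pos: [0.5758, 0.006, 0.2057]
orientation: [180.0, 0.1, 168.2]
force: [1.5, 0.4, -0.2]
opening: 0.0004
gripper_force: 0.0
shift [-0.027  0.008  0.004] n 1.0 spin (np.float64(-0.002), 'world yaw by', np.float64(0.2))
```

```bash
python3 -m creep '[[[-0.015,0,0,0,0],[-0.015,0,0,0,0],[-0.01,0,0,0,0],[0,0,0,0,0]]]'
python3 - <<'E'
from gate import *
for n in('top','wrist'):
    p=snap(n)
    print(n,[(np.round(d['uv']),round(d['confidence'],2),ray(p,d['uv'],.08).round(3)) for d in nets.landmark_of(p,'gate_mid')[:2]])
print(B(-73,50,80))
E
```

```text
clock: 17.28
tool_pos: [0.5789, 0.0041, 0.2053]
orientation: [-179.9, -0.3, 168.2]
force: [-12.6, 8.7, 7.9]
opening: 0.0005
gripper_force: 6.8
top []
wrist [(array([326., 321.]), 0.88, array([0.589, 0.004, 0.08 ]))]
[0.59077687 0.00449397 0.08      ]
```

```bash
python3 -m creep '[[[0,0,0,0,0],[0.03,0,0,0,0],[0.06,0,0,0,0],[0.05,0,-0.1,0,0],[0,0,-0.18,0,0.5],[0,0,-0.18,0,0.9],[0,0,-0.18,0,0.9],[0,0,-0.18,0,0.9]]]'
python3 -m creep '[[[-0.18,0,-0.18,0,0.9],[-0.15,0,-0.18,0,0.9],[-0.1,0,-0.1,0,0.9],[0,0,0,0,0.9],[0,0,0,0,0.9]]]'
python3 - <<'E'
from gate import *
w=snap('wrist')
print(w['tool'][0])
for q in ['gate_mid','gate_hinge','latch']: print(q,[(np.round(d['uv']),round(d['confidence'],2),ray(w,d['uv'],.08).round(4)) for d in nets.landmark_of(w,q)[:2]])
w['frame']=w['frame'].copy()
for q in((-65,125),(-73,50),(-65,-90),(-57,160),(-73,160)):
    cv2.circle(w['frame'],tuple(int(round(v)) for v in proj(w,B(*q,80))),2,(255,0,255),1)
u=[int(v) for v in proj(w,B(-65,60,80))]; print(u)
save(w,'g2.png',(max(0,u[0]-110),max(0,u[1]-70),u[0]+110,u[1]+70),3.6)
E
```

```text
clock: 18.15
tool_pos: [0.5534, 0.0092, 0.3718]
orientation: [180.0, 0.0, 168.2]
force: [1.6, 0.5, -0.1]
opening: 0.0215
gripper_force: 0.0
clock: 18.57
tool_pos: [0.6291, -0.0064, 0.4519]
orientation: [179.9, 0.1, 168.1]
force: [-0.4, -0.3, -0.7]
opening: 0.0553
gripper_force: 0.0
[ 0.62908688 -0.00640966  0.45191488]
gate_mid [(array([324., 143.]), 0.89, array([0.5896, 0.0049, 0.08  ]))]
gate_hinge [(array([214., 151.]), 0.97, array([ 0.571 , -0.1312,  0.08  ]))]
latch [(array([387., 150.]), 0.97, array([0.6132, 0.079 , 0.08  ]))]
[332, 150]
```

View pics/g2.png

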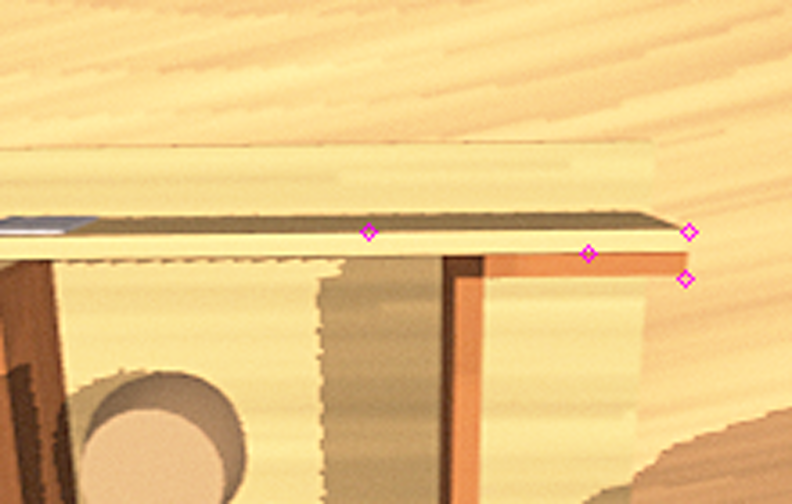

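The gate lies flush on the fixed ear, and the seam is on the latch mark at crop (589,253). Now over the rack.

```bash
python3 -c "
from h import *
go(0.58,-0.36,0.45,-172)"
```

```text
shift [-0.128 -1.781  0.002] n 9.0 spin (np.float64(-0.22), 'world yaw by', np.float64(19.8))
```

```bash
python3 -m creep '[[[-0.014,-0.192,0,0,0.9],[-0.014,-0.192,0,0,0.9],[-0.014,-0.192,0,0,0.9],[-0.014,-0.192,0,0,0.9],[-0.014,-0.192,0,0,0.9],[-0.014,-0.192,0,0,0.9],[-0.014,-0.192,0,0,0.9],[-0.014,-0.192,0,0,0.9]]]';python3 -m creep '[[[-0.014,-0.192,0,0,0.9],[0,-0.05,0,-0.073,0.9],[0,0,0,-0.073,0.9],[0,0,0,-0.073,0.9],[0,0,0,0,0.9],[0,0,0,0,0.9]]]'
python3 - <<'E'
from h import *
w=snap('wrist');np.save('w3.npy',w,allow_pickle=True);print(w['tool'][0],telemetry.get_obs()['orientation'][2])
hsv=cv2.cvtColor(w['frame'],cv2.COLOR_RGB2HSV)
m=(((hsv[...,0]<20)&(hsv[...,0]>6)&(hsv[...,1]>200)&(hsv[...,2]>150))*255).astype(np.uint8)
n,_,st,ce=cv2.connectedComponentsWithStats(m)
for i in range(1,n):
    if st[i,4]>60: print(st[i],ce[i].round(1))
u=proj(w,[.517,-.37,.098]);print(u)
c=[int(v) for v in u]
save(w,'c1.png',(max(0,c[0]-80),max(0,c[1]-60),c[0]+80,c[1]+60+20),5)
print([(np.round(d['uv'],1),round(d['confidence'],2),ray(w,d['uv'],.098).round(4)) for q in('clip','clip_blue') for d in nets.landmark_of(w,q)[:6]])
E
```

```text
clock: 19.43
tool_pos: [0.5868, -0.3126, 0.4507]
orientation: [180.0, -0.1, 168.2]
force: [1.6, 0.7, 0.4]
opening: 0.0788
gripper_force: 0.0
clock: 19.93
tool_pos: [0.5804, -0.359, 0.4506]
orientation: [180.0, -0.0, -172.3]
force: [0.6, 0.8, 0.1]
opening: 0.0788
gripper_force: 0.0
[ 0.58036516 -0.35897995  0.45062092] -172.2974197513366
[289 105   9  39 229] [292.8 124.1]
[298 106  15  38 361] [304.3 124. ]
[327 111  22  39 557] [338.  128.4]
[347 112   7  38  78] [349.9 130.2]
[320.30897958 124.95201153]
[(array([226.7,  77.9]), 0.92, array([ 0.4816, -0.4774,  0.098 ])), (array([321.4, 125.6]), 0.8, array([ 0.5175, -0.3687,  0.098 ])), (array([410.9, 122.3]), 0.68, array([ 0.5002, -0.2683,  0.098 ])), (array([222.9, 174.7]), 0.66, array([ 0.5902, -0.4784,  0.098 ])), (array([314.5, 208.4]), 0.63, array([ 0.6179, -0.3639,  0.098 ]))]
```

View pics/c1.png

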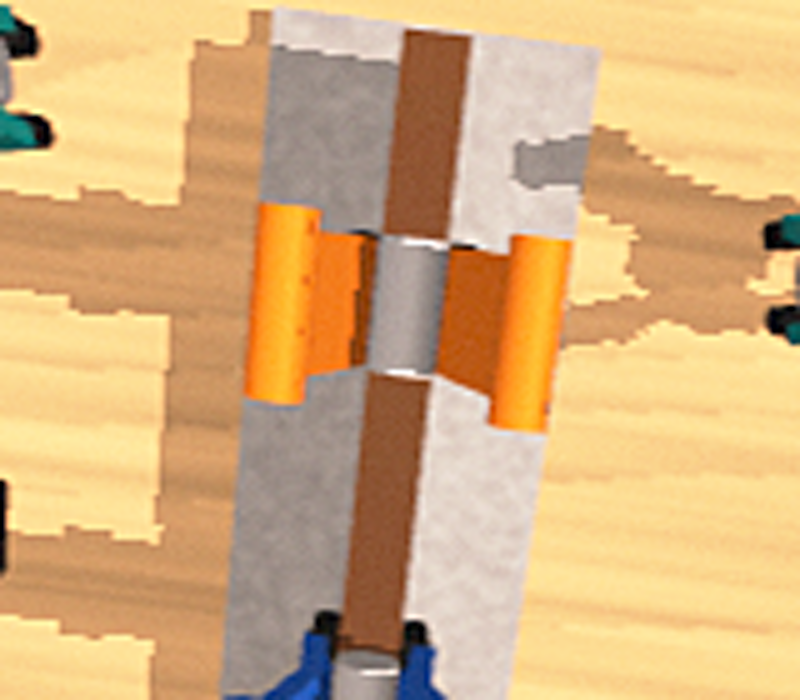

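The target is confirmed: an orange clip with its barrel at crop (408,305) and bars at (283,303) and (531,333), over the brown strip, with blue below it.

Run:
```python
from h import *
w=np.load('w3.npy',allow_pickle=True).item()
off=np.array([240,64.])
f=lambda c,z: ray(w,np.array(c)/5+off-.4,z)
a,b=f((283,303),.152),f((531,333),.152); print('bars (z .15+top)',a.round(4),b.round(4),((a+b)/2).round(4),np.linalg.norm(a-b))
d=b-a; print('perp yaw',np.degrees(np.arctan2(d[1],d[0]))-90)
s,e=f((437,32),.08),f((378,620),.08); d=e-s; print('strip yaw',np.degrees(np.arctan2(d[1],d[0])), s,e)
# strip edges
t=(.5175-s[0])/(e[0]-s[0]); print('strip y at x .5175',s[1]+t*(e[1]-s[1]))
print('barrel',f((406,306),.106))
print(telemetry.get_obs()['joint_pos'].round(1))
```

```text
bars (z .15+top) [ 0.5168 -0.3928  0.152 ] [ 0.5159 -0.345   0.152 ] [ 0.5164 -0.3689  0.152 ] 0.047810195019329337
perp yaw 1.0508773819071422
strip yaw 1.734150766044854 [ 0.4568509  -0.37048192  0.08      ] [ 0.59601577 -0.36626858  0.08      ]
strip y at x .5175 -0.36864571108193744
barrel [ 0.51637746 -0.36946122  0.106     ]
[-15.4  20.    5.9  -0.  -75.9 -66.8]
```

```bash
python3 -m creep '[[[0.08,0,0.1,0.067,0.9],[0.08,0,0.1,0,0.9],[0.08,0,0.1,0,0.9],[0.07,0,0.1,0,0.9],[0,0,0,0,0.9],[0,0,0,0,0.9]]]'
python3 - <<'E'
from h import *
go(.5168,-.3689,.312,-178.3)
E
```

```text
clock: 20.58
tool_pos: [0.5183, -0.3628, 0.3706]
orientation: [180.0, -0.1, -178.2]
force: [0.4, 0.0, 1.0]
opening: 0.0791
gripper_force: 0.0
shift [ 0.008 -0.031  0.293] n 2.0 spin (np.float64(0.001), 'world yaw by', np.float64(-0.1))
```

```bash
python3 -m creep '[[[0.008,-0.031,0,0,0.9],[0,0,0.1,0,0.9],[0,0,0.1,0,0.9],[0,0,0.06,0,0.9],[0,0,0.033,0,0.9],[0,0,0,0,0.9]]]';python3 -m creep '[[[0,0,0,0,0.6],[0,0,0,0,0.5],[0,0,0,0,0.4],[0,0,0,0,0.35],[0,0,0,0,0.3],[0,0,0,0,0.3],[0,0,0,0,0.3],[0,0,0,0,0.3]]]';python3 -m creep '[[[0,0,0,0,0.3],[0,0,0,0,0.3],[0,0,0,0,0.3],[0,0,0,0,0.3]]]'
```

```text
clock: 21.08
tool_pos: [0.5177, -0.3693, 0.3114]
orientation: [180.0, -0.1, -178.1]
force: [-0.7, 0.1, -0.6]
opening: 0.0791
gripper_force: 0.0
clock: 21.75
tool_pos: [0.5174, -0.3692, 0.3125]
orientation: [180.0, -0.0, -178.1]
force: [-0.1, 0.3, -1.4]
opening: 0.0315
gripper_force: 11.0
clock: 22.08
tool_pos: [0.5175, -0.3693, 0.3125]
orientation: [180.0, -0.0, -178.1]
force: [0.1, -0.0, -1.6]
opening: 0.0297
gripper_force: 30.0
```

```bash
python3 -m creep '[[[0,0,-0.06,0,0.3],[0,0,-0.12,0,0.3],[0,0,-0.15,0,0.3],[0,0,-0.17,0,0.3],[0,0,-0.15,0,0.3],[0,0,-0.07,0,0.3],[0,0,0,0,0.3],[0,0,0,0,0.3]]]'
python3 - <<'E'
from h import *
w=snap('wrist');save(w,'c2.png',(200,140,440,320),3)
go(.6139,.0776,.457,-101.6)
E
```

```text
clock: 22.75
tool_pos: [0.5173, -0.3692, 0.4582]
orientation: [-180.0, 0.1, -178.1]
force: [-0.0, 0.7, -1.5]
opening: 0.0298
gripper_force: 30.0
shift [-5.560e-01  2.216e+00 -1.000e-03] n 12.0 spin (np.float64(-0.85), 'world yaw by', np.float64(76.5))
```

View pics/c2.png

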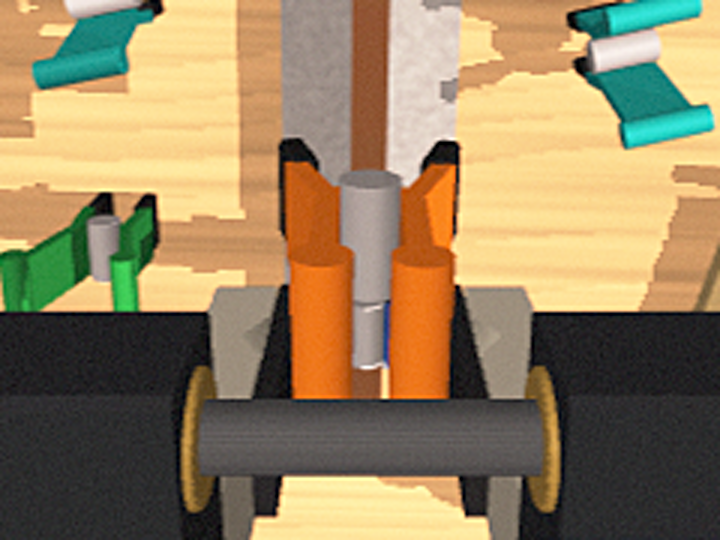

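The clip is held upright with its jaws open symmetrically: bars at crop (320,330) and (420,330), pads at (298,155) and (440,155). Carry it to the latch.

```bash
python3 -m creep '[[[-0.02,0.1,0,0,0.3],[-0.042,0.168,0,0,0.3],[-0.047,0.186,0,0,0.3],[-0.047,0.186,0,0,0.3],[-0.047,0.186,0,0,0.3],[-0.047,0.186,0,0,0.3],[-0.047,0.186,0,0,0.3],[-0.047,0.186,0,0,0.3]]]';python3 -m creep '[[[-0.047,0.186,0,0,0.3],[-0.047,0.186,0,0,0.3],[-0.047,0.186,0,0,0.3],[-0.047,0.186,0,0,0.3],[-0.042,0.168,0,0,0.3],[-0.02,0.1,0,0,0.3],[0,0,0,0,0.3]]]';python3 -m creep '[[[0,0,0,-0.07,0.3],[0,0,0,-0.07,0.3],[0,0,0,-0.07,0.3],[0,0,0,-0.07,0.3],[0,0,0,-0.07,0.3],[0,0,0,-0.07,0.3],[0,0,0,-0.07,0.3],[0,0,0,-0.07,0.3]]]';python3 -m creep '[[[0,0,0,-0.07,0.3],[0,0,0,-0.07,0.3],[0,0,0,-0.07,0.3],[0,0,0,-0.07,0.3],[0,0,0,-0.01,0.3],[0,0,0,0,0.3],[0,0,0,0,0.3]]]'
python3 - <<'E'
from h import *
go(.6139,.0776,.35,-101.6)
w=snap('wrist');
for q in('clip','latch','gate_mid'):
  print(q,[(np.round(d['uv'],1),round(d['confidence'],2),ray(w,d['uv'],.08).round(4)) for d in nets.landmark_of(w,q)[:2]])
save(w,'l1.png',(200,100,440,320),2.7)
E
```

```text
clock: 23.47
tool_pos: [0.5769, -0.0885, 0.4552]
orientation: [-180.0, -0.1, -178.1]
force: [0.3, 0.5, -0.7]
opening: 0.0293
gripper_force: 29.9
clock: 24.05
tool_pos: [0.6209, 0.1175, 0.4541]
orientation: [-180.0, -0.2, -177.9]
force: [-0.1, -0.2, -0.8]
opening: 0.0295
gripper_force: 30.0
clock: 24.72
tool_pos: [0.6202, 0.1131, 0.455]
orientation: [179.9, -0.1, -127.4]
force: [0.3, 0.1, -0.6]
opening: 0.0294
gripper_force: 29.9
clock: 25.3
tool_pos: [0.6204, 0.1134, 0.4558]
orientation: [179.9, -0.0, -101.8]
force: [0.3, 0.2, -0.7]
opening: 0.0296
gripper_force: 30.0
shift [ 0.181 -0.005  0.529] n 3.0 spin (np.float64(-0.003), 'world yaw by', np.float64(0.2))
clip [(array([324.2, 218.6]), 0.91, array([0.6321, 0.1706, 0.08  ]))]
latch [(array([324.1, 147.2]), 0.93, array([0.6129, 0.0771, 0.08  ]))]
gate_mid [(array([329.9,  82.1]), 0.68, array([0.5909, 0.0047, 0.08  ]))]
```

View pics/l1.png

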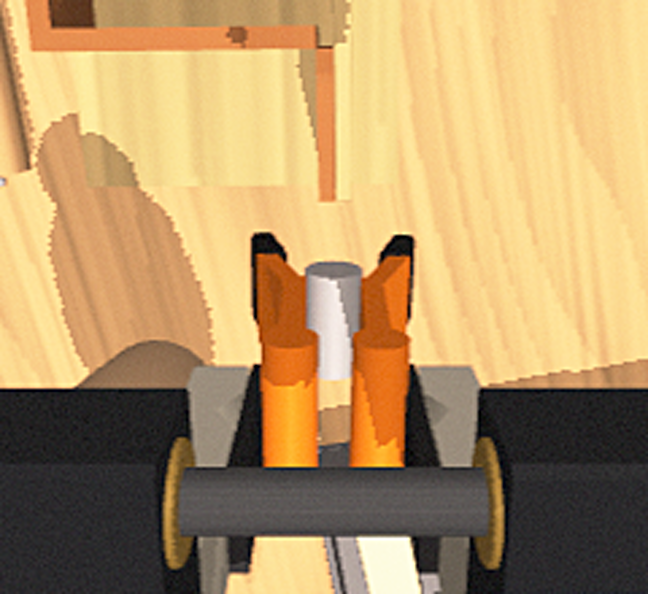

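The seam at crop (333,150) is in line with the clip's barrel at (333,270), and the jaws are symmetric about it. Shift along the ears, then go down.

```bash
python3 -m creep '[[[0.09,-0.002,0,-0.003,0.3],[0.09,-0.002,0,0,0.3],[0,0,0.1,0,0.3],[0,0,0.15,0,0.3],[0,0,0.15,0,0.3],[0,0,0.1,0,0.3],[0,0,0,0,0.3],[0,0,0,0,0.3]]]'
python3 - <<'E'
from h import *
go(.6139,.0776,.3085,-101.6)
E
```

```text
clock: 26.17
tool_pos: [0.6141, 0.0774, 0.3562]
orientation: [179.9, -0.1, -101.4]
force: [0.5, 0.6, -0.1]
opening: 0.0294
gripper_force: 30.0
shift [-0.001  0.001  0.239] n 2.0 spin (np.float64(0.002), 'world yaw by', np.float64(-0.2))
```

```bash
python3 -m creep '[[[0,0,0.05,0,0.3],[0,0,0.05,0,0.3],[0,0,0.05,0,0.3],[0,0,0.03,0,0.3],[0,0,0,0,0.3]]]';python3 -m creep '[[[0,0,0.03,0,0.3],[0,0,0.02,0,0.3],[0,0,0.01,0,0.3],[0,0,0,0,0.3],[0,0,0,0,0.3]]]'
```

```text
clock: 26.58
tool_pos: [0.6136, 0.078, 0.3188]
orientation: [179.9, -0.1, -101.4]
force: [-0.6, 0.1, -1.7]
opening: 0.0295
gripper_force: 30.0
clock: 27.0
tool_pos: [0.6144, 0.0783, 0.3096]
orientation: [-179.9, 0.0, -101.3]
force: [-1.4, 0.0, 5.8]
opening: 0.0292
gripper_force: 30.0
```

```bash
python3 -m creep '[[[0,0,0,0,0.4],[0,0,0,0,0.5],[0,0,0,0,0.6],[0,0,0,0,0.7],[0,0,0,0,0.8],[0,0,0,0,0.9],[0,0,0,0,0.9],[0,0,0,0,0.9]]]'; python3 -m creep '[[[0,0,-0.04,0,0.9],[0,0,-0.1,0,0.9],[0,0,-0.15,0,0.9],[0,0,-0.18,0,0.9],[-0.15,0,-0.1,0,0.9],[-0.15,0,-0.1,0,0.9],[0,0,0,0,0.9],[0,0,0,0,0.9]]]'
python3 - <<'E'
from h import *
w=snap('wrist')
print(w['tool'][0])
print([(np.round(d['uv'],1),round(d['confidence'],2),ray(w,d['uv'],.095).round(4)) for d in nets.landmark_of(w,'clip')[:2]])
s=snap('scene');print([(np.round(d['uv'],1),round(d['confidence'],2)) for d in nets.landmark_of(s,'clip')[:5]],proj(s,[.6139,.0776,.095]))
u=[int(v) for v in proj(s,[.6,.06,.09])]
A=cv2.resize(w['frame'][40:260,200:440],(640,587)); C=cv2.resize(s['frame'][u[1]-50:u[1]+50,u[0]-55:u[0]+55],(640,582))
im=cv2.resize(np.hstack([A[:582],C]),(800,364)); cv2.imwrite('pics/end.png',cv2.cvtColor(im,cv2.COLOR_RGB2BGR))
E
```

```text
clock: 27.67
tool_pos: [0.6145, 0.0782, 0.3088]
orientation: [-179.9, 0.0, -101.3]
force: [0.6, -0.2, 0.2]
opening: 0.0755
gripper_force: 0.0
clock: 28.33
tool_pos: [0.6262, 0.1383, 0.4446]
orientation: [-179.8, 0.1, -101.2]
force: [-1.0, -0.3, -0.2]
opening: 0.0788
gripper_force: 0.0
[0.62619934 0.13826023 0.44463877]
[(array([328.1, 128.2]), 0.69, array([0.6114, 0.0794, 0.095 ]))]
[(array([189.4, 246.6]), 0.77), (array([186.8, 221.1]), 0.73), (array([370.3, 196.7]), 0.7), (array([209.4, 192. ]), 0.59), (array([427.8, 231.7]), 0.42)] [369.95266099 196.08046247]
```

View pics/end.png

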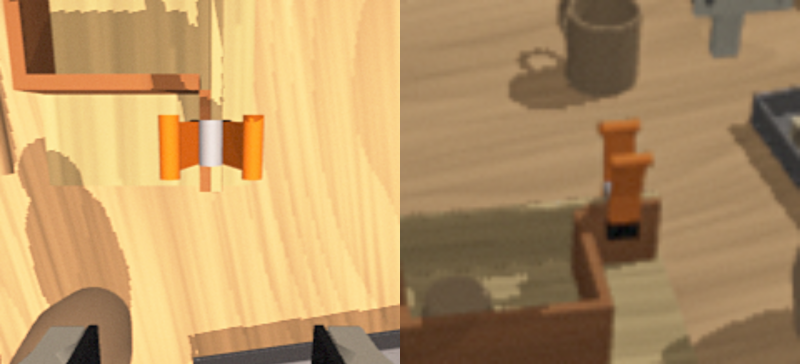

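The clip sits upright over both ears. Its barrel is on the seam at (210,143) in the left panel, and its pad is well down on the fixed ear at (622,230) in the right. The scene-camera detection is within 1 px of the goal.

```bash
python3 -c "
from h import *
print(workorder.close_job())"
```

```text
the job is handed in; nothing more can be done
None
```

The job is handed in, with no verdict returned: the prop is flat in the tray, the gate is shut flush, and the orange clip is closed upright over both ears at about 28 s on the clock; I touched nothing else.

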